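Vent the filler pot and take off its quarter-turn cap

ROBOT

A 6-joint arm with a two-finger parallel gripper is mounted at the origin on the work surface. World frame = base frame: x ahead of the robot, y to its left, z up, the work surface at z = 0. Lengths are in m, angles in rad, forces in N, time in s.
With the tool pointing down it reaches from about 0.275 to 0.775 m from the base axis. Payload 14.6 kg.
Tool frame: the origin (TCP) lies on the mounting face of the last link; the fingertips stand 173 mm ahead of it and the grasp point (between the pads) lies manip.grip_depth ahead of it (manip.grip_depth is the distance from the TCP to the grasp point, in m); z points along the fingers, y is the line along which they close (so a half turn about z gives the same grasp; the last joint's range is limited). The gripper opens to 85 mm and grips with 20 to 120 N. Pads are 22 mm wide; open, the fingers measure 114 mm over their backs; the gripper's body (76 mm by 85 mm) begins 54 mm behind the grasp point. The pads swing forward as they close: fully open they stand 13 mm farther back than shut.
Start: joints at [-1.302, 0.263, -0.048, 1.259, 0, 1.415], TCP at [0.216, -0.479, 0.405] pointing down, gripper open.
Joint ranges: [-2.65, 2.65], [-0.89, 1.7], [-1.18, 1.37], [-2.13, 2.11], [-1.35, 1.29], [-3.14, 3.14]. Speed limits (rad/s): [1.89, 1.89, 2.57, 2.79, 3.14, 3.14].

INTERFACE

Orientations are given as a unit quaternion [x, y, z, w].
In Python, from bench import manip gives the robot as it stands. The module is installed in compiled form; this text tells all that it offers.
- The arm moves only by the tool servo_tool, never from a script. Its argument "rows" is a list of rows, each an object with "fingers": the finger opening in cm, from 0 to 8.54; "translation": the shift along the tool's x, y, z in cm, a list of three; "dr": the turn, a rotation vector about the tool's x, y, z in degrees, a list of three. In form: [{"fingers": fingers, "translation": [dx, dy, dz], "dr": [rx, ry, rz]}, ...]. A call has 1 to 12 rows; each row shifts and turns the commanded pose from where the row before left it, along the tool's axes as they then stand; what a row does not reach is not made up. A row lasts 1/10 s, in which the tool goes at most 50 mm and 8.59 degrees, less where a joint would pass 70% of its speed; a pose out of reach is approached as far as the arm can. A call with a gripper value outside its range is refused whole. The fingers move at their own pace and stop on an object; "newtons" is the grip in N (left out, the last holds). Time passes only in rows, so rows that do not move let the fingers close. It gives the time, the measured TCP pose, the force, the opening and the grip force at its end, in the units of the state.
- manip.observe(): the state, without advancing time (a new reading comes with each control period).
- manip.capture(name): name is "scene" or "side" or "wrist"; returns a dict with "img" (384x512x3 uint8, red, green, blue), "z_map" (384x512 float32, m along the optical axis (not along the pixel's ray), 0 where there is no reading), "camera_matrix" (3x3 intrinsics, pixels), "dist" ([k1, k2, p1, p2, k3] as OpenCV has them; the pictures are not rectified), "rvec" (rotation vector, rad) and "tvec" (3), from world to camera coordinates, as OpenCV has them. Camera axes: x right, y down, z forward; pixel columns grow to the right and rows downward; lengths in m; the calibration is good to about 2 mm. A picture is of the moment at which its call begins.
- manip.hand_in(): hands the job in; it is judged then, once.
The state is a dict: "clock": time; "joint_pos": joint angles; "joint_vel": joint speeds; "joint_efforts": joint torques, N m; "tcp_pos": TCP position; "tool_rot": TCP orientation; "contact_force": force on the tool from outside, world axes, zero at the start; "moment": the same for the moment, N m; "width": finger opening in m; "grasp_force": force on a finger pad.
Only numpy, scipy, OpenCV 4.12 (cv2) and the standard library are available. Lean on these libraries where they do the work, as an engineer would, in place of code of your own. Each camera call takes 0.05 s, during which the arm holds its last target. There are 200 camera calls.

TASK

Vent the pastry filler pot first: press its sprung side lever down until the catch holds it down by itself. Then free the bar-handled cap on top - nobody knows which way this one unscrews, so try one way and, if it stops almost at once, the other - and lift it up, about 5 cm clear of the neck. Finish while holding it level and still in the gripper above the pot, with the lever still latched and the things standing around left where they are.

Things in the scene. Friction and masses are not known exactly. Their poses are not given: they have to be found in the camera images.
- pot: Fixed steel filler pot, 180 mm across and 120 mm high, on a dark base plate 220 x 280 mm, 12 mm thick. Origin on the table under the pot's centre, z up. A neck 82 mm across rises from the lid's middle to 136 mm. The lever stands beside the pot on its -y side, with a small sprung catch between lever and pot.
- neck (a point): Centre of the neck's top, on the pot's axis 136 mm above the table, pot's axes. Hidden lips hold the cap's lugs. One way round (differs from pot to pot, cannot be seen) the cap stops hard after 10 to 20 degrees, still locked. The other way it meets a hard stop about 74 degrees from the start; from 54 to 68 degrees the lugs are free and the cap lifts straight out. About 0.1 N m turns it.
- cap: Loose round cap, 88 mm across, about 250 g, on the neck. Origin on its axis, on the flange's underside, 136 mm above the table when seated; z up. Flange 6 mm thick, with an upright black bar handle on it. Below, a spigot of radius 21 mm with two hidden lugs goes 14 mm down into the neck. Starts with x along the pot's x within 3 degrees; 2 mm of play upwards while locked.
- cap_bar (a point): Centre of the cap's bar handle, 21.5 mm above the cap's origin; axes as the cap's. Bar 70 mm long along x, 16 mm wide along y, 31 mm high: its top 15.5 mm above this point, the flange's top 15 mm below.
- vent_lever (a joint): Angle of the vent lever, rad: 0 raised (sprung there), grows as it is pressed down, 0.51 at its lower stop. The catch snaps over at about 0.42 (press on towards the stop to be sure) and, once let go, holds it at about 0.40; short of that it springs back. Pressing the pad takes 1 to 6 N.
- vent_hinge (a point): The lever's pivot, on the pot: 45 mm along the pot's +x and 130 mm along its -y from the pot's origin, 75 mm above the table; axis along the pot's y. The lever reaches 115 mm from here to the middle of its pad, towards the pot's -x.
- vent_pad (a point): Middle of the top face of the black pad at the lever's free end, 36 mm (along the lever) x 34 mm, 8 mm thick. About 128 mm above the table when raised, 0.45 rad steep; it goes down to 83 mm when latched and 72 mm at the stop.
- squeeze_bottle: Bystander: squeeze bottle, 56 mm across, 160 mm high, left (+y) of the pot. Origin at its foot.
- ramekin: Bystander: white ramekin, 70 mm across, 40 mm high, in front of the pot. Origin at its foot.
- deli_tub: Bystander: lidded tub, 90 mm across, 75 mm high, beyond the pot. Origin at its foot.
- mixing_bowl: Bystander: steel bowl, 170 mm across, 70 mm high, to the right. Origin at its foot.
- spatula: Bystander: spatula lying at the front right. Origin under its middle.
- spice_jar: Bystander: amber jar, 48 mm across, 85 mm high, at the right rear. Origin at its foot.
- sauce_cup: Bystander: small steel cup, 64 mm across, 50 mm high, to the right of the lever. Origin at its foot.
Things that resemble listed ones, but are neither listed nor needed, are in the scene too. Leave any brown or purple look-alike of the cap alone.

How it is judged:
By the outcome, as a careful person would: the job done as asked, in the order asked, and still so for the second after the job is handed in, while the arm keeps its last pose, push and grip.
It also fails if it takes over 59 s, if anything falls off the work surface, if the arm or the gripper's body presses on something with over 40 N, if the wrist force passes 120 N, or if a joint passes its speed limit or range.

## Working session

There is one attempt and no reset: what is moved stays moved. The work goes in short steps, Python scripts to look and compute and a tool call to move; the robot and the scene stay as the last step left them, time stands still between calls to the robot, and variables do not carry over. Pictures are saved under pics/ and viewed, at most 10 in all, crops included, and the job is handed in when it is done.

Besides the shell and the picture viewer there is one more tool, called after "Call:" as name(argument=value, ...), one argument or row to a line, values as JSON. servo_tool: Moves the arm, as the interface text tells. Its arguments: {"type":"object","properties":{"rows":{"type":"array"},"newtons":{"type":"number"}},"required":["rows"]}

```bash
mkdir -p pics; cat > h.py <<'E'
import numpy as np, cv2
from scipy.spatial.transform import Rotation as R
from bench import manip
def cap(n,fn=None):
    c=manip.capture(n)
    if fn: cv2.imwrite('pics/'+fn,c['img'][:,:,::-1])
    return c
def world(c,uv,z=None):
    """pixels -> world: by depth map, or on the plane at height z"""
    uv=np.atleast_2d(np.asarray(uv,float)); M=R.from_rotvec(np.ravel(c['rvec'])).as_matrix(); t=np.ravel(c['tvec'])
    p=cv2.undistortPoints(uv[:,None],np.array(c['camera_matrix']),np.array(c['dist']))[:,0]
    d=np.c_[p,np.ones(len(p))]
    o=-M.T@t; w=d@M
    if z is None: s=c['z_map'][uv[:,1].astype(int),uv[:,0].astype(int)]
    else: s=(z-o[2])/w[:,2]
    return o+w*np.asarray(s)[:,None]
def cloud(c,st=1):
    v,u=np.mgrid[0:384:st,0:512:st]; uv=np.c_[u.ravel(),v.ravel()]
    return world(c,uv).reshape(u.shape+(3,))
E
python3 - <<'E'
from h import *
a=cap('scene','a.png');b=cap('side','b.png');w=cap('wrist','w.png')
cv2.imwrite('pics/all.png',cv2.resize(np.vstack([np.hstack([a['img'],b['img']])])[:,:,::-1],(800,300)))
o=manip.observe();print(o['tool_rot'],o['tcp_pos'],manip.grip_depth)
E
```

```text
[ 9.77629169e-01  2.10335582e-01 -2.06557489e-05 -3.88505433e-04] [ 0.21587328 -0.47849829  0.40433755] 0.1547
```

View pics/a.png

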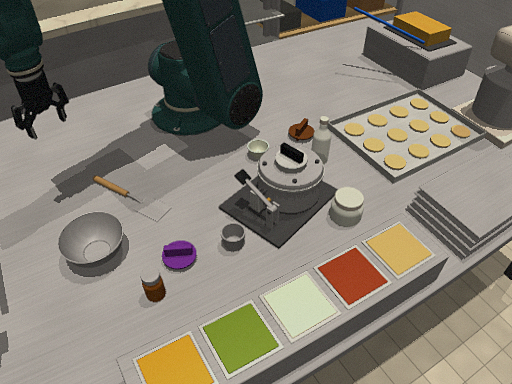

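View pics/b.png

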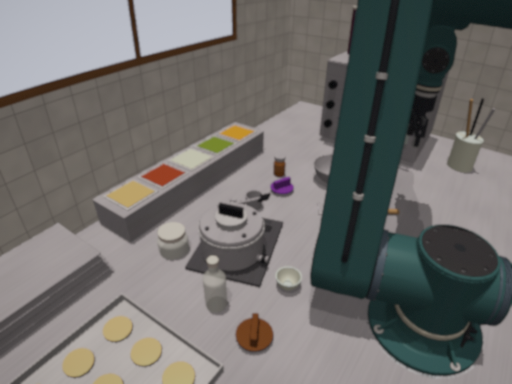

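The scene view shows the pot's black bar at about (291,154), the lever pad at (242,176) and the base plate around (278,205). In the side view the bar is at (231,210) and the pad at (265,198). Next I measure these with dark-colour masks in both views.

```bash
python3 - <<'E'
from h import *
for n,boxes in (('scene',{'bar':(275,140,310,168),'pad':(232,166,252,184)}),('side',{'bar':(214,200,250,220),'pad':(256,190,274,206)})):
    c=cap(n); W=cloud(c); print(n,'cam',world(c,[[0,0]],0)*0+(-R.from_rotvec(np.ravel(c['rvec'])).as_matrix().T@np.ravel(c['tvec'])))
    for k,(x0,y0,x1,y1) in boxes.items():
        m=np.zeros((384,512),bool); m[y0:y1,x0:x1]=c['img'][y0:y1,x0:x1].max(2)<60
        P=W[m]; P=P[P[:,2]>.05]; v,u=np.nonzero(m)
        top=P[P[:,2]>np.percentile(P[:,2],90)-.006]
        r=cv2.minAreaRect(top[:,:2].astype(np.float32)*1000)
        print(k,len(P),'px',u.mean().round(),v.mean().round(),'mean',P.mean(0).round(3),'top',top.mean(0).round(3),'zpct',np.percentile(P[:,2],[5,50,95]).round(3),r)
    # lid plane: pot axis via flange/lid points
    if 1:
        q=W.reshape(-1,3); 
        for lo,hi in((.112,.126),(.137,.146),(.005,.018)):
            s=q[(q[:,2]>lo)&(q[:,2]<hi)&(abs(q[:,0]-.45)<.3)&(abs(q[:,1])<.3)]
            print(lo,len(s),np.median(s,0).round(3),s.min(0).round(3),s.max(0).round(3))
E
```

```text
scene cam [[ 1.23513917 -0.45392308  0.87070306]]
bar 275 px 292.0 153.0 mean [0.55  0.064 0.164] top [0.55  0.064 0.176] zpct [0.142 0.165 0.173] ((887.287841796875, -172.95559692382812), (58.700347900390625, 892.3720092773438), 54.834903717041016)
pad 123 px 242.0 176.0 mean [ 0.526 -0.073  0.128] top [ 0.521 -0.075  0.131] zpct [0.122 0.128 0.134] ((521.6351318359375, -73.66344451904297), (23.152446746826172, 35.15232467651367), 32.58245086669922)
0.112 1856 [0.555 0.044 0.119] [ 0.159 -0.088  0.112] [0.63  0.255 0.126]
0.137 508 [0.535 0.053 0.141] [ 0.153 -0.075  0.137] [0.586 0.25  0.146]
0.005 2998 [ 0.603 -0.041  0.011] [ 0.166 -0.3    0.005] [0.748 0.292 0.018]
side cam [[0.06293377 0.66022603 0.73510534]]
bar 210 px 230.0 210.0 mean [0.531 0.082 0.169] top [0.524 0.09  0.186] zpct [0.15  0.164 0.175] ((294.57464599609375, 352.5102233886719), (57.583648681640625, 768.1602783203125), 41.258567810058594)
pad 42 px 263.0 198.0 mean [ 0.522 -0.063  0.131] top [ 0.517 -0.066  0.134] zpct [0.122 0.131 0.136] ((517.4959106445312, -66.72677612304688), (16.557592391967773, 19.74416160583496), 15.511568069458008)
0.112 1697 [0.506 0.109 0.121] [ 0.151 -0.072  0.112] [0.628 0.263 0.126]
0.137 449 [0.514 0.1   0.143] [ 0.15  -0.085  0.137] [0.583 0.255 0.146]
0.005 2017 [0.471 0.11  0.012] [ 0.155 -0.299  0.005] [0.75  0.3   0.018]
```

Call:
servo_tool(
  rows=[
    {"fingers":0,"translation":[3.7,-2.43,-0.3],"dr":[0,0,0]},
    {"fingers":0,"translation":[3.7,-2.43,-0.3],"dr":[0,0,0]},
    {"fingers":0,"translation":[3.7,-2.43,-0.3],"dr":[0,0,0]},
    {"fingers":0,"translation":[3.7,-2.43,-0.3],"dr":[0,0,0]},
    {"fingers":0,"translation":[3.7,-2.43,-0.3],"dr":[0,0,0]},
    {"fingers":0,"translation":[3.7,-2.43,-0.3],"dr":[0,0,0]},
    {"fingers":0,"translation":[3.7,-2.43,-0.3],"dr":[0,0,0]},
    {"fingers":0,"translation":[3.7,-2.43,-0.3],"dr":[0,0,0]},
    {"fingers":0,"translation":[3.7,-2.43,-0.3],"dr":[0,0,0]},
    {"fingers":0,"translation":[3.7,-2.43,-0.3],"dr":[0,0,0]},
    {"fingers":0,"translation":[3.7,-2.43,-0.3],"dr":[0,0,0]},
    {"fingers":0,"translation":[3.7,-2.43,-0.3],"dr":[0,0,0]},
  ],
)

```text
clock: 1.45
tcp_pos: [0.5013, -0.0283, 0.4409]
tool_rot: [0.978, 0.21, 0.0, 0.0]
contact_force: [1.3, -0.1, 0.7]
width: 0.0001
grasp_force: 0.0
```

Call:
servo_tool(
  rows=[
    {"fingers":0,"translation":[0,0,0],"dr":[0,0,-8.5]},
    {"fingers":0,"translation":[0,0,0],"dr":[0,0,-8.5]},
    {"fingers":0,"translation":[0,0,0],"dr":[0,0,-8.5]},
    {"fingers":0,"translation":[0,0,0],"dr":[0,0,-8.5]},
    {"fingers":0,"translation":[0,0,0],"dr":[0,0,-8.5]},
    {"fingers":0,"translation":[0,0,0],"dr":[0,0,-8.5]},
    {"fingers":0,"translation":[0,0,0],"dr":[0,0,-8.5]},
    {"fingers":0,"translation":[0,0,0],"dr":[0,0,-8.5]},
    {"fingers":0,"translation":[0,0,0],"dr":[0,0,-8.5]},
    {"fingers":0,"translation":[0,0,0],"dr":[0,0,-8.5]},
  ],
)

```text
clock: 2.45
tcp_pos: [0.5007, -0.0302, 0.4406]
tool_rot: [0.576, 0.817, -0.0, -0.0]
contact_force: [0.9, -0.0, 1.0]
width: -0.0
grasp_force: 0.0
```

Call:
servo_tool(
  rows=[
    {"fingers":0,"translation":[0,0,0],"dr":[0,0,-8.5]},
    {"fingers":0,"translation":[0,0,0],"dr":[0,0,-8.5]},
    {"fingers":0,"translation":[0,0,0],"dr":[0,0,-8.5]},
    {"fingers":0,"translation":[0,0,0],"dr":[0,0,-8.5]},
    {"fingers":0,"translation":[0,0,0],"dr":[0,0,-8.5]},
    {"fingers":0,"translation":[0,0,0],"dr":[0,0,-8.5]},
    {"fingers":0,"translation":[0,0,0],"dr":[0,0,-8.5]},
    {"fingers":0,"translation":[0,0,0],"dr":[0,0,-8.5]},
    {"fingers":0,"translation":[0,0,0],"dr":[0,0,-8.5]},
    {"fingers":0,"translation":[0,0,0],"dr":[0,0,-8.5]},
  ],
)

```text
clock: 3.45
tcp_pos: [0.5007, -0.0302, 0.4406]
tool_rot: [-0.127, 0.992, 0.0, -0.0]
contact_force: [0.0, -0.5, 0.3]
width: 0.0001
grasp_force: 0.0
```

```bash
python3 - <<'E'
from h import *
w=cap('wrist','w1.png')
o=manip.observe();print(o['clock'],o['tcp_pos'],R.from_quat(o['tool_rot']).as_matrix().round(3).tolist(),np.round(o['joint_pos'],3))
print(-R.from_rotvec(np.ravel(w['rvec'])).as_matrix().T@np.ravel(w['tvec']), world(w,[[0,0],[511,0],[511,383],[0,383]],.15))
E
```

```text
3.5 [ 0.50066885 -0.0301632   0.44061381] [[-0.965, -0.262, -0.0], [-0.262, 0.965, 0.0], [0.0, 0.0, -1.0]] [-0.223  0.214 -0.018  1.339  0.    -0.488]
[ 0.42604521 -0.05104594  0.40963854] [[ 0.41046847 -0.24579597  0.15      ]
 [ 0.31548129  0.11738391  0.15      ]
 [ 0.64787953  0.30084235  0.15      ]
 [ 0.78902944 -0.24015372  0.15      ]]
```

View pics/w1.png

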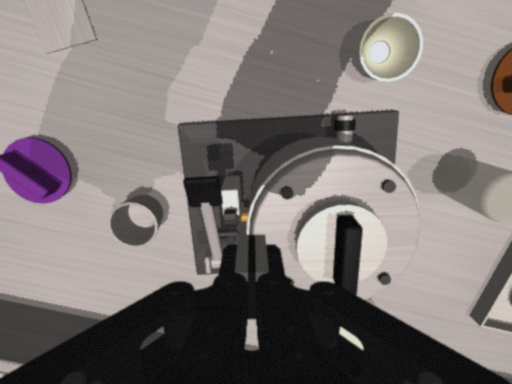

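The wrist view shows the lever pad at about (205,191), the cap's white flange centred near (342,248), its bar near (347,255), and the plate's rear edge from (180,125) to (397,112). Now I measure the pad, the flange circle and the pot's yaw.

```bash
python3 - <<'E'
from h import *
w=cap('wrist');W=cloud(w);im=w['img']
def fitc(P):
    A=np.c_[2*P[:,:2],np.ones(len(P))];s=np.linalg.lstsq(A,(P[:,:2]**2).sum(1),rcond=None)[0];return s[:2],np.sqrt(s[2]+s[:2]@s[:2])
m=np.zeros((384,512),bool);m[175:210,183:224]=im[175:210,183:224].max(2)<70
m&=W[:,:,2]>.10
P=W[m];v,u=np.nonzero(m);print('pad',len(P),P.mean(0).round(4),u.mean(),v.mean(),P.min(0).round(3),P.max(0).round(3),cv2.minAreaRect((P[:,:2]*1000).astype(np.float32)))
z=W[:,:,2];fl=np.zeros_like(m);fl[200:300,290:392]=True
f=(fl&(z>.134)&(z<.15));print('flange z',np.median(W[f],0))
f=fl&(im.min(2)>190)&(z>.13)&(z<.155)
cs=max(cv2.findContours(f.astype(np.uint8),0,1)[0],key=len)[:,0]
h=cv2.convexHull(cs)[:,0];pts=world(w,h,.142)
print('flange',len(h),fitc(pts))
b=fl&(im.max(2)<60)&(z>.165)&(z<.185)&(np.mgrid[0:384,0:512][0]<290)
B=W[b];print('bar',len(B),np.median(B,0),cv2.minAreaRect((B[:,:2]*1000).astype(np.float32)))
e=world(w,[[190,124],[390,112.5]],.012);d=e[0]-e[1];print('plate',e,np.degrees(np.arctan2(d[1],d[0])))
lid=(z>.114)&(z<.126)
Q=W[lid];print('lid',len(Q),np.percentile(Q,[1,99],axis=0).round(3))
E
```

```text
pad 998 [ 0.5232 -0.0727  0.131 ] 202.79058116232466 189.8807615230461 [ 0.426 -0.092  0.12 ] [ 0.546 -0.052  0.41 ] ((486.04022216796875, -72.1092300415039), (38.56307601928711, 120.30587768554688), 88.98519897460938)
flange z [0.53613171 0.05759555 0.14183831]
flange 35 (array([0.54142223, 0.06897207]), np.float64(0.04282563120479517))
bar 1157 [0.53433271 0.06485021 0.17204768] ((537.0880737304688, 66.47215270996094), (61.54610061645508, 14.337210655212402), 16.233156204223633)
plate [[ 0.4835636  -0.11607024  0.012     ]
 [ 0.40444403  0.12149462  0.012     ]] -71.5799682496073
lid 12197 [[ 0.457 -0.07   0.115]
 [ 0.601  0.225  0.126]]
```

Call:
servo_tool(
  rows=[
    {"fingers":0,"translation":[-0.4,-2.55,0],"dr":[0,0,0]},
    {"fingers":0,"translation":[-0.43,-2.55,0],"dr":[0,0,0]},
    {"fingers":0,"translation":[0,0,3],"dr":[0,0,0]},
    {"fingers":0,"translation":[0,0,3],"dr":[0,0,0]},
    {"fingers":0,"translation":[0,0,3],"dr":[0,0,0]},
    {"fingers":0,"translation":[0,0,2.5],"dr":[0,0,0]},
    {"fingers":0,"translation":[0,0,0],"dr":[0,0,0]},
  ],
)

```text
clock: 4.25
tcp_pos: [0.5205, -0.0773, 0.3231]
tool_rot: [-0.122, 0.993, 0.001, -0.002]
contact_force: [-0.7, -0.6, 1.1]
width: -0.0004
grasp_force: 0.0
```

Call:
servo_tool(
  rows=[
    {"fingers":0,"translation":[0,0,0.7],"dr":[0,0,0]},
    {"fingers":0,"translation":[0,0,0.7],"dr":[0,0,0]},
    {"fingers":0,"translation":[0,0,0.7],"dr":[0,0,0]},
    {"fingers":0,"translation":[0,0,0.7],"dr":[0,0,0]},
    {"fingers":0,"translation":[0,0,0.7],"dr":[0,0,0]},
    {"fingers":0,"translation":[0,0,0.7],"dr":[0,0,0]},
    {"fingers":0,"translation":[0,0,0.7],"dr":[0,0,0]},
    {"fingers":0,"translation":[0,0,0.7],"dr":[0,0,0]},
  ],
)

```text
clock: 5.05
tcp_pos: [0.5212, -0.0776, 0.2692]
tool_rot: [-0.124, 0.992, -0.0, -0.0]
contact_force: [-1.3, -1.1, 3.8]
width: -0.0
grasp_force: 1.6
```

Call:
servo_tool(
  rows=[
    {"fingers":0,"translation":[0,0,0.6],"dr":[0,0,0]},
    {"fingers":0,"translation":[0,0,0.6],"dr":[0,0,0]},
    {"fingers":0,"translation":[0,0,0.6],"dr":[0,0,0]},
    {"fingers":0,"translation":[0,0,0.3],"dr":[0,0,0]},
    {"fingers":0,"translation":[0,0,0.2],"dr":[0,0,0]},
    {"fingers":0,"translation":[0,0,0],"dr":[0,0,0]},
  ],
)

```text
clock: 5.65
tcp_pos: [0.5213, -0.0776, 0.2465]
tool_rot: [-0.124, 0.992, -0.0, -0.0]
contact_force: [-3.4, -1.1, 4.3]
width: -0.0001
grasp_force: 2.1
```

Call:
servo_tool(
  rows=[
    {"fingers":0,"translation":[0,0,0.15],"dr":[0,0,0]},
    {"fingers":0,"translation":[0,0,0.1],"dr":[0,0,0]},
    {"fingers":0,"translation":[0,0,0],"dr":[0,0,0]},
  ],
)

```text
clock: 5.95
tcp_pos: [0.5212, -0.0775, 0.2451]
tool_rot: [-0.124, 0.992, -0.0, 0.0]
contact_force: [-8.5, 0.4, 20.0]
width: 0.0003
grasp_force: 10.2
```

Call:
servo_tool(
  rows=[
    {"fingers":0,"translation":[0,0,-0.5],"dr":[0,0,0]},
    {"fingers":0,"translation":[0,0,-1.5],"dr":[0,0,0]},
    {"fingers":0,"translation":[0,0,-3],"dr":[0,0,0]},
    {"fingers":0,"translation":[0,0,-4],"dr":[0,0,0]},
    {"fingers":0,"translation":[0,0,-4],"dr":[0,0,0]},
    {"fingers":5,"translation":[0,0,-4],"dr":[0,0,0]},
    {"fingers":5,"translation":[-1.45,3.4,-2],"dr":[0,0,-1]},
    {"fingers":5,"translation":[-1.45,3.4,0],"dr":[0,0,0]},
    {"fingers":5,"translation":[-1.45,3.4,0],"dr":[0,0,0]},
    {"fingers":5,"translation":[-1.45,3.4,0],"dr":[0,0,0]},
    {"fingers":5,"translation":[0,0,0],"dr":[0,0,0]},
    {"fingers":5,"translation":[0,0,0],"dr":[0,0,0]},
  ],
)

```text
clock: 7.15
tcp_pos: [0.5421, 0.0694, 0.4341]
tool_rot: [-0.134, 0.991, 0.0, 0.0]
contact_force: [-0.9, 0.2, 0.9]
width: 0.05
grasp_force: 0.0
```

```bash
python3 - <<'E'
from h import *
w=cap('wrist','w2.png');W=cloud(w);im=w['img'];z=W[:,:,2]
o=manip.observe();print(o['tcp_pos'],np.round(o['joint_pos'],3),o['contact_force'])
n=(abs(W[:,:,0]-.52)<.05)&(abs(W[:,:,1]+.075)<.035)&(im.max(2)<70)&(z>.06)&(z<.2)
if n.any(): print('pad',n.sum(),np.median(W[n],0),np.percentile(z[n],[5,95]))
b=(abs(W[:,:,0]-.541)<.05)&(abs(W[:,:,1]-.069)<.04)&(im.max(2)<60)&(z>.166)&(z<.18)
print('bar',b.sum(),cv2.minAreaRect((W[b][:,:2]*1000).astype(np.float32)),np.median(z[b]))
s=cap('scene');S=cloud(s);m=(abs(S[:,:,0]-.52)<.05)&(abs(S[:,:,1]+.075)<.03)&(s['img'].max(2)<60)&(S[:,:,2]>.06)&(S[:,:,2]<.2)
print('scene pad',m.sum(),np.median(S[m],0),np.percentile(S[m][:,2],[5,95]))
b=(abs(S[:,:,0]-.541)<.05)&(abs(S[:,:,1]-.069)<.04)&(s['img'].max(2)<60)&(S[:,:,2]>.145)&(S[:,:,2]<.18)
print('scene bar',b.sum(),cv2.minAreaRect((S[b][:,:2]*1000).astype(np.float32)))
E
```

```text
[0.54212506 0.06869391 0.43415891] [-0.023  0.294  0.075  1.352  0.    -0.29 ] [-0.00471607  0.04787237  0.17969455]
pad 1300 [ 0.51522412 -0.07301542  0.08385941] [0.08018271 0.08654541]
bar 1535 ((540.4237670898438, 68.57154846191406), (67.71854400634766, 14.953904151916504), 17.015769958496094) 0.17212027230438068
scene pad 122 [ 0.51897748 -0.07695423  0.08285131] [0.07857039 0.08619845]
scene bar 268 ((541.4881591796875, 69.20182037353516), (72.31371307373047, 21.918426513671875), 19.95696449279785)
```

View pics/w2.png

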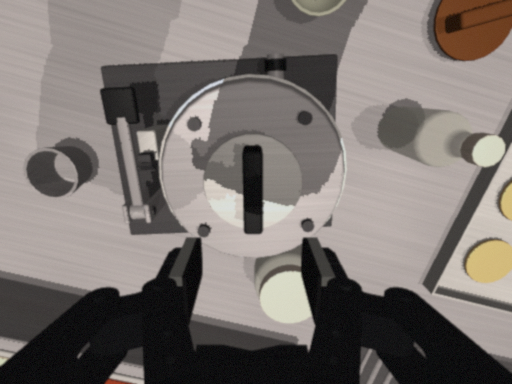

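The lever is latched, with the pad at 83.5 mm. In the wrist view the bar lies at about (253,190), aligned with the open fingers. Next I descend and grasp it.

Call:
servo_tool(
  newtons=50,
  rows=[
    {"fingers":5,"translation":[0.1,0,3],"dr":[0,0,-1.6]},
    {"fingers":5,"translation":[0,0,3],"dr":[0,0,0]},
    {"fingers":5,"translation":[0,0,3],"dr":[0,0,0]},
    {"fingers":5,"translation":[0,0,1.4],"dr":[0,0,0]},
    {"fingers":5,"translation":[0,0,1.0],"dr":[0,0,0]},
    {"fingers":5,"translation":[0,0,0],"dr":[0,0,0]},
    {"fingers":0,"translation":[0,0,0],"dr":[0,0,0]},
    {"fingers":0,"translation":[0,0,0],"dr":[0,0,0]},
    {"fingers":0,"translation":[0,0,0],"dr":[0,0,0]},
    {"fingers":0,"translation":[0,0,0],"dr":[0,0,0]},
    {"fingers":0,"translation":[0,0,0],"dr":[0,0,0]},
  ],
)

```text
clock: 8.35
tcp_pos: [0.5414, 0.0685, 0.3212]
tool_rot: [-0.147, 0.989, -0.0, 0.001]
contact_force: [-0.5, -1.7, 6.3]
width: 0.015
grasp_force: 49.8
```

```bash
python3 - <<'E'
from h import *
o=manip.observe();print({k:np.round(v,3) for k,v in o.items()})
E
```

```text
{'clock': np.float64(8.35), 'joint_pos': array([-0.023,  0.336, -0.173,  1.06 , -0.   , -0.318]), 'joint_vel': array([ 0.   ,  0.001,  0.001,  0.001,  0.001, -0.   ]), 'joint_efforts': array([ 5.1800e-01, -6.4945e+01,  3.4617e+01, -3.7500e-01,  2.2700e-01,
       -1.1000e-02]), 'tcp_pos': array([0.541, 0.069, 0.321]), 'tool_rot': array([-0.147,  0.989, -0.   ,  0.001]), 'contact_force': array([-0.47 , -1.656,  6.33 ]), 'moment': array([-0.144,  0.2  ,  0.01 ]), 'grasp_force': np.float64(49.825), 'width': np.float64(0.015)}
```

Call:
servo_tool(
  rows=[
    {"fingers":0,"translation":[0,0,-0.1],"dr":[0,0,0]},
    {"fingers":0,"translation":[0,0,0],"dr":[0,0,3]},
    {"fingers":0,"translation":[0,0,0],"dr":[0,0,3]},
    {"fingers":0,"translation":[0,0,0],"dr":[0,0,3]},
    {"fingers":0,"translation":[0,0,0],"dr":[0,0,3]},
    {"fingers":0,"translation":[0,0,0],"dr":[0,0,0]},
  ],
)

```text
clock: 8.95
tcp_pos: [0.5411, 0.0686, 0.3213]
tool_rot: [-0.042, 0.999, 0.0, -0.0]
contact_force: [0.6, -0.2, -1.3]
width: 0.0149
grasp_force: 48.7
```

```bash
cat > st.py <<'E'
from h import *
o=manip.observe();r=o['tool_rot'];print('psi',np.degrees(2*np.arctan2(r[1],r[0])).round(2),'M',np.round(o['moment'],3),'F',np.round(o['contact_force'],2),'q6',np.degrees(o['joint_pos'][5]).round(1),np.round(o['tcp_pos'],4),o['width'].round(4),o['clock'])
E
python3 st.py
```

```text
Traceback (most recent call last):
  File "st.py", line 2, in <module>
    o=manip.observe();r=o['tool_rot'];print('psi',np.degrees(2*np.arctan2(r[1],r[0])).round(2),'M',np.round(o['moment'],3),'F',np.round(o['contact_force'],2),'q6',np.degrees(o['joint_pos'][5]).round(1),np.round(o['tcp_pos'],4),o['width'].round(4),o['clock'])
                                                                                                                                                                                                                                   ^^^^^^^^^^^^^^^^
AttributeError: 'float' object has no attribute 'round'
```

```bash
sed -i "s/o\['width'\].round(4)/o['width']/" st.py; python3 st.py
```

```text
psi 184.84 M [-0.044  0.028 -0.069] F [ 0.64 -0.18 -1.32] q6 -6.2 [0.5411 0.0686 0.3213] 0.01487080493738716 8.95
```

Call:
servo_tool(
  rows=[
    {"fingers":0,"translation":[0,0,0],"dr":[0,0,3]},
    {"fingers":0,"translation":[0,0,0],"dr":[0,0,3]},
    {"fingers":0,"translation":[0,0,0],"dr":[0,0,0]},
  ],
)

```text
clock: 9.25
tcp_pos: [0.5411, 0.0686, 0.3213]
tool_rot: [0.009, 1.0, -0.0, 0.0]
contact_force: [0.2, -0.3, -0.2]
width: 0.0151
grasp_force: 48.8
```

```bash
python3 st.py
```

```text
psi 178.92 M [-0.081 -0.024 -0.019] F [ 0.17 -0.35 -0.19] q6 -0.3 [0.5411 0.0686 0.3213] 0.0151097588816164 9.25
```

Call:
servo_tool(
  rows=[
    {"fingers":0,"translation":[0,0,0],"dr":[0,0,3]},
    {"fingers":0,"translation":[0,0,0],"dr":[0,0,3]},
    {"fingers":0,"translation":[0,0,0],"dr":[0,0,3]},
    {"fingers":0,"translation":[0,0,0],"dr":[0,0,0]},
  ],
)

```text
clock: 9.65
tcp_pos: [0.5411, 0.0686, 0.3213]
tool_rot: [0.087, 0.996, -0.0, 0.0]
contact_force: [-0.1, 0.3, -0.6]
width: 0.0151
grasp_force: 48.8
```

```bash
python3 st.py
```

```text
psi 169.97 M [-0.067 -0.001 -0.035] F [-0.15  0.32 -0.63] q6 8.7 [0.5411 0.0686 0.3213] 0.015113897369650128 9.65
```

Past 20° with no stop, so this is the freeing direction. I go on to about 61° in total.

Call:
servo_tool(
  rows=[
    {"fingers":0,"translation":[0,0,0],"dr":[0,0,4.25]},
    {"fingers":0,"translation":[0,0,0],"dr":[0,0,4.25]},
    {"fingers":0,"translation":[0,0,0],"dr":[0,0,4.25]},
    {"fingers":0,"translation":[0,0,0],"dr":[0,0,4.25]},
    {"fingers":0,"translation":[0,0,0],"dr":[0,0,4.25]},
    {"fingers":0,"translation":[0,0,0],"dr":[0,0,4.25]},
    {"fingers":0,"translation":[0,0,0],"dr":[0,0,4.25]},
    {"fingers":0,"translation":[0,0,0],"dr":[0,0,4.25]},
    {"fingers":0,"translation":[0,0,0],"dr":[0,0,0]},
  ],
)

```text
clock: 10.55
tcp_pos: [0.5411, 0.0686, 0.3213]
tool_rot: [0.375, 0.927, -0.0, 0.0]
contact_force: [-0.4, -0.1, -1.2]
width: 0.0154
grasp_force: 48.8
```

```bash
python3 - <<'E'
exec(open('st.py').read())
s=cap('scene','s3.png');cv2.imwrite('pics/s3c.png',cv2.resize(s['img'][110:250,200:380,::-1],(720,560),interpolation=cv2.INTER_CUBIC))
E
```

```text
psi 135.98 M [-0.122  0.044 -0.056] F [-0.4  -0.09 -1.18] q6 42.7 [0.5411 0.0686 0.3213] 0.015438849918759408 10.55
```

View pics/s3c.png

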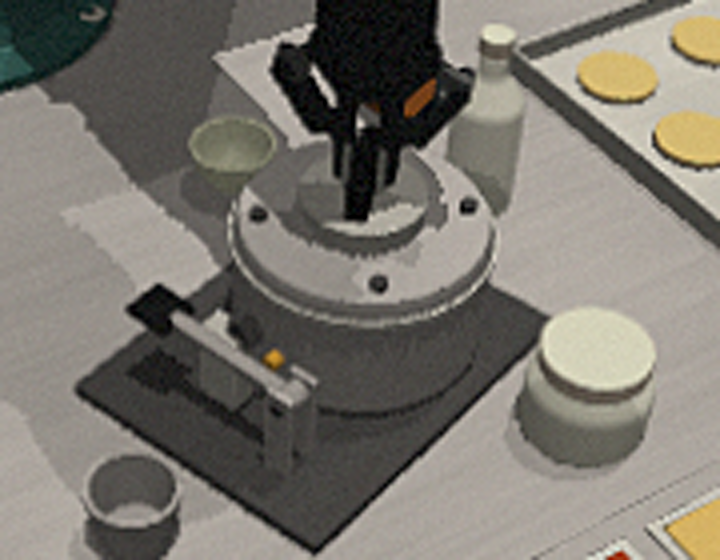

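The bar has turned with the gripper (crop around (358,190)), and the lever stays latched with its pad at (160,305). Now a careful lift.

Call:
servo_tool(
  rows=[
    {"fingers":0,"translation":[0,0,-0.2],"dr":[0,0,0]},
    {"fingers":0,"translation":[0,0,-0.2],"dr":[0,0,0]},
    {"fingers":0,"translation":[0,0,-0.3],"dr":[0,0,0]},
    {"fingers":0,"translation":[0,0,0],"dr":[0,0,0]},
  ],
)

```text
clock: 11.0
tcp_pos: [0.5412, 0.0686, 0.3287]
tool_rot: [0.375, 0.927, 0.0, 0.0]
contact_force: [1.0, -0.0, -2.1]
width: 0.0148
grasp_force: 48.8
```

```bash
python3 st.py
```

```text
psi 135.92 M [-0.03   0.028 -0.036] F [ 0.99 -0.02 -2.09] q6 42.7 [0.5412 0.0686 0.3287] 0.014826866599501087 11.0
```

Only the cap's weight shows (−2.1 N), so it is free.

Call:
servo_tool(
  rows=[
    {"fingers":0,"translation":[0,0,-0.5],"dr":[0,0,0]},
    {"fingers":0,"translation":[0,0,-0.6],"dr":[0,0,0]},
    {"fingers":0,"translation":[0,0,-0.8],"dr":[0,0,0]},
    {"fingers":0,"translation":[0,0,-1.0],"dr":[0,0,0]},
    {"fingers":0,"translation":[0,0,-1.0],"dr":[0,0,0]},
    {"fingers":0,"translation":[0,0,-0.8],"dr":[0,0,0]},
    {"fingers":0,"translation":[0,0,-0.5],"dr":[0,0,0]},
    {"fingers":0,"translation":[0,0,0],"dr":[0,0,0]},
    {"fingers":0,"translation":[0,0,0],"dr":[0,0,0]},
    {"fingers":0,"translation":[0,0,0],"dr":[0,0,0]},
  ],
)

```text
clock: 12.0
tcp_pos: [0.541, 0.0686, 0.3798]
tool_rot: [0.376, 0.927, -0.0, -0.0]
contact_force: [0.3, 0.1, -2.2]
width: 0.0149
grasp_force: 48.8
```

```bash
python3 - <<'E'
exec(open('st.py').read())
s=cap('scene');cv2.imwrite('pics/s4c.png',cv2.resize(s['img'][90:250,200:380,::-1],(630,560),interpolation=cv2.INTER_CUBIC))
S=cloud(s);m=(abs(S[:,:,0]-.52)<.05)&(abs(S[:,:,1]+.075)<.03)&(s['img'].max(2)<60)&(S[:,:,2]>.06)&(S[:,:,2]<.2)
print('pad',np.median(S[m],0))
f=(np.hypot(S[:,:,0]-.541,S[:,:,1]-.069)<.05)&(S[:,:,2]>.19)&(S[:,:,2]<.215)&(s['img'].min(2)>110)
P=S[f];print('flange',len(P),np.median(P,0)); A=np.c_[P[:,:2],np.ones(len(P))];k=np.linalg.lstsq(A,P[:,2],rcond=None)[0];print('tilt deg',np.degrees(np.arctan(k[:2])))
E
```

```text
psi 135.88 M [-0.014  0.023 -0.014] F [ 0.33  0.13 -2.16] q6 42.8 [0.541  0.0686 0.3798] 0.014883519122896323 12.0
pad [ 0.5183957  -0.0763251   0.08271533]
flange 141 [0.56797395 0.06847312 0.19962631]
tilt deg [-0.24816755 -0.05199123]
```

View pics/s4c.png

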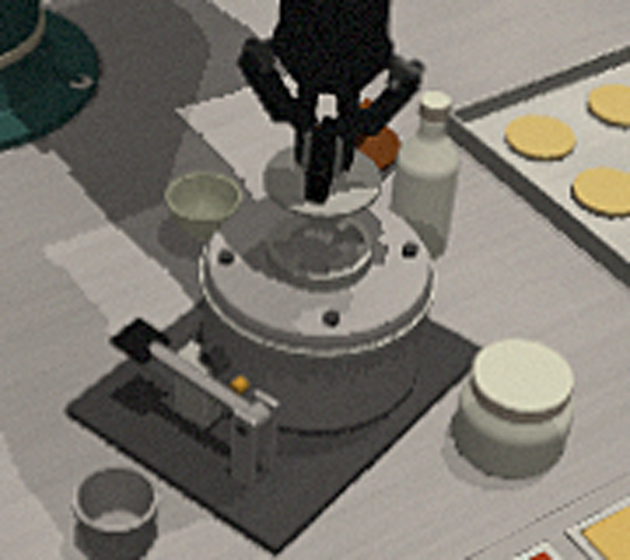

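The cap hangs level about 58 mm above its seat (crop around (322,180)), the lever is still latched with its pad at (140,345), and the bystanders in view have not moved. Handing in.

```bash
python3 -c "
from bench import manip
print(manip.hand_in())"
```

```text
the job is handed in; nothing more can be done
None
```

I handed the job in at about 12 s: the lever is latched down, and the cap came free on the first way tried and is held level about 58 mm above its seat, with the bystanders I could see left where they stood.

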